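Stand the thread spools in their holders

ROBOT

A 7-joint arm with a two-finger parallel gripper is mounted at the origin on the work surface. World frame = base frame: x ahead of the robot, y to its left, z up, the work surface at z = 0. Lengths are in m, angles in degrees, forces in N, time in s.
With the tool pointing down it reaches from about 0.425 to 0.875 m from the base axis. Payload 4.7 kg.
Tool frame: the origin (TCP) lies at the very end of the fingers, on their centre line; the grasp point (between the pads) lies 19 mm behind it; z points along the fingers, y is the line along which they close (so a half turn about z gives the same grasp; the last joint's range is limited). The gripper opens to 87 mm and grips with 3 to 60 N. Pads are 19 mm wide; open, the fingers measure 117 mm over their backs; the gripper's body (75 mm by 190 mm) begins 51 mm behind the grasp point.
Start: joints at [-69.265, 18.392, -4.016, 83.108, 1.295, 78.541, -3.26], TCP at [0.222, 0.611, 0.223] pointing down, gripper open.
Joint ranges: [-163.93, 163.93], [-17.29, 119.83], [-79.2, 71.16], [3.27, 140.29], [-89.18, 269.18], [5.43, 117.66], [-154.24, 154.24]. Speed limits (degrees/s): [147.25, 147.25, 180, 180, 180, 180, 180].

INTERFACE

Orientations are given as [roll, pitch, yaw] about the fixed x, y, z axes, in that order (R = Rz(yaw) Ry(pitch) Rx(roll)).
In Python, from cell import get_obs, eyes, env gives the robot as it stands.
- The arm moves only by the tool servo_tool, never from a script. Its argument "series" is a list that holds one entry, the list of rows, each a list of 7 numbers: the shift along the tool's x, y, z in units of 300 mm (1.0 is 300 mm), then the turn, a rotation vector about the tool's x, y, z in units of pi rad (1.0 is pi rad), then the opening, from 0 (shut) to 1 (fully open). In form: [[[tx, ty, tz, wx, wy, wz, gripper], ...]]. A call has 1 to 12 rows; each row is the pose to reach, as a shift and turn from the pose commanded when the call began, along the tool's axes at that moment, turning the shorter way round; what a row does not reach only later rows make up. A row lasts 1/12 s, in which the tool goes at most 41.7 mm and 7.16 degrees, less where a joint would pass 70% of its speed; a pose out of reach is approached as far as the arm can. A call with a number of a shift or a turn outside -1 to 1 is refused whole. A call with a gripper value outside its range is refused whole. The fingers move at their own pace and stop on an object; "grip_force" is the grip in N (left out, the last holds). Time passes only in rows, so rows that repeat a pose let the fingers close. It gives the time, the measured TCP pose, the force, the opening and the grip force at its end, in the units of the state.
- get_obs(): the state, without advancing time (a new reading comes with each control period).
- eyes.read_camera(name): name is "side" or "top" or "wrist"; returns a dict with "frame" (480x640x3 uint8, red, green, blue), "depth" (480x640 float32, m along the optical axis (not along the pixel's ray), 0 where there is no reading), "fx", "fy", "cx", "cy" (pixels), "origin" and "rotation" of the camera in the world; the wrist camera has in their place "mount" (4x4, takes a point from camera to tool coordinates, whose origin is the TCP and whose axes are the flange's). Camera axes: x right, y down, z forward; pixel columns grow to the right and rows downward; lengths in m; the calibration is good to about 2 mm. A picture is of the moment at which its call begins: read the wrist's pose just before it.
- env.sign_off(): hands the job in; it is judged then, once.
The state is a dict: "time_s": time; "qpos": joint angles; "joint_velocities": joint speeds; "effort": joint torques, N m; "tool_pos": TCP position; "tool_rot": TCP orientation; "force": force on the tool from outside, world axes, zero at the start; "wrist_torque": the same for the moment, N m; "grip_width": finger opening in m; "grasp_force": force on a finger pad.
Only numpy, scipy, OpenCV 4.12 (cv2) and the standard library are available. Lean on these libraries where they do the work, as an engineer would, in place of code of your own. Each camera call takes 0.05 s, during which the arm holds its last target. There are 200 camera calls.

TASK

Clear up the thread on the cutting table: stand each of the four loose spools upright in the round holder of its own colour and size, sitting flat on the holder's floor inside the rim. Leave the jar of pins standing where it is.

Things in the scene. Friction and masses are not known exactly. Their poses are not given: they have to be found in the camera images.
- large_red_spool_center (a point): centre (half-way up) of the large red thread spool, a loose upright straight cylinder of red thread with a white core end showing on top: 54 mm in diameter, 84 mm high, 98 to 196 g; stands on its foot, 42 mm below this point; z along its axis, up
- small_red_spool_center (a point): centre (half-way up) of the small red thread spool, a loose upright straight cylinder of red thread with a white core end showing on top: 34 mm in diameter, 60 mm high, 35 to 70 g; stands on its foot, 30 mm below this point; z along its axis, up
- large_blue_spool_center (a point): centre (half-way up) of the large blue thread spool, a loose upright straight cylinder of blue thread with a white core end showing on top: 54 mm in diameter, 84 mm high, 98 to 196 g; stands on its foot, 42 mm below this point; z along its axis, up
- small_blue_spool_center (a point): centre (half-way up) of the small blue thread spool, a loose upright straight cylinder of blue thread with a white core end showing on top: 34 mm in diameter, 60 mm high, 35 to 70 g; stands on its foot, 30 mm below this point; z along its axis, up
- large_red_holder_floor (a point): centre of the inner floor of the red holder for the large red spool: a shallow round red dish fixed to the table, 82 mm outside diameter, 74 mm inside, floor 3 mm and rim 9 mm above the table (so this point lies 6 mm below the rim); z up
- small_red_holder_floor (a point): centre of the inner floor of the red holder for the small red spool: a shallow round red dish fixed to the table, 58 mm outside diameter, 50 mm inside, floor 3 mm and rim 9 mm above the table (so this point lies 6 mm below the rim); z up
- large_blue_holder_floor (a point): centre of the inner floor of the blue holder for the large blue spool: a shallow round blue dish fixed to the table, 82 mm outside diameter, 74 mm inside, floor 3 mm and rim 9 mm above the table (so this point lies 6 mm below the rim); z up
- small_blue_holder_floor (a point): centre of the inner floor of the blue holder for the small blue spool: a shallow round blue dish fixed to the table, 58 mm outside diameter, 50 mm inside, floor 3 mm and rim 9 mm above the table (so this point lies 6 mm below the rim); z up
- pin_jar_center (a point): centre (half-way up) of the pin jar, a loose clear jar with a white screw lid, 54 mm in diameter, 70 mm high, standing upright; not to be moved
Things that resemble listed ones, but are neither listed nor needed, are in the scene too. Leave any green look-alike of the part that bears small_blue_holder_floor alone.

How it is judged (in metres and radians):
At the end, for the whole second after the job is handed in: each of the four spools stands upright (within 0.08 rad) in the holder of its own colour and size, its axis within 13 mm of the holder's centre and its foot on the holder's floor (within 4 mm), and is at rest (horizontal distance between large_red_spool_center and large_red_holder_floor below 0.013 m and z of large_red_spool_center in the frame of large_red_holder_floor between 0.038 and 0.046 m and angle between each of large_red_spool_center, small_red_spool_center, large_blue_spool_center, small_blue_spool_center's own z axis and vertical below 0.08 rad and horizontal distance between small_red_spool_center and small_red_holder_floor below 0.013 m and z of small_red_spool_center in the frame of small_red_holder_floor between 0.026 and 0.034 m and horizontal distance between large_blue_spool_center and large_blue_holder_floor below 0.013 m and z of large_blue_spool_center in the frame of large_blue_holder_floor between 0.038 and 0.046 m and horizontal distance between small_blue_spool_center and small_blue_holder_floor below 0.013 m and z of small_blue_spool_center in the frame of small_blue_holder_floor between 0.026 and 0.034 m and linear speed of each of large_red_spool, small_red_spool, large_blue_spool, small_blue_spool below 0.02 m/s); the robot touches nothing.
It fails at once if the pin jar is shifted by more than 20 mm or tipped over (distance of pin_jar_center from where it was at the start of the episode above 0.02 m or angle between pin_jar_center's own z axis and vertical above 0.4 rad).
It also fails if it takes over 120 s, if anything falls off the work surface, if the arm or the gripper's body presses on something with over 40 N, if the wrist force passes 120 N, or if a joint passes its speed limit or range.

## Working session

There is one attempt and no reset: what is moved stays moved. The work goes in short steps, Python scripts to look and compute and a tool call to move; the robot and the scene stay as the last step left them, time stands still between calls to the robot, and variables do not carry over. Pictures are saved under pics/ and viewed, at most 14 in all, crops included, and the job is handed in when it is done.

Besides the shell and the picture viewer there is one more tool, called by a JSON object that holds its "api" and its "payload", one argument or row to a line. servo_tool: Moves the arm, as the interface text tells. Shifts and turns lie within -1 to 1; 1 stands for 300 mm of shift or pi rad of turn. Its arguments: {"type":"object","properties":{"series":{"type":"array"},"grip_force":{"type":"number"}},"required":["series"]}

```bash
mkdir -p pics
cat > h.py <<'E'
from cell import get_obs, eyes, env
import numpy as np, cv2
def snap(n,f):
    c=eyes.read_camera(n); cv2.imwrite(f'pics/{f}.png',c['frame'][:,:,::-1]); np.savez(f'pics/{f}.npz',**c); return c
E
python3 - <<'E'
from h import *
o=get_obs(); print({k:np.round(v,3) for k,v in o.items()})
for n in('top','side'):
    c=snap(n,n+'0'); print(n,c['origin'],np.round(c['rotation'],3),c['fx'],c['cx'],c['cy'])
E
```

```text
{'time_s': np.float64(0.0), 'qpos': array([-69.267,  18.439,  -4.017,  83.175,   1.295,  78.541,  -3.262]), 'joint_velocities': array([ 0.002, -0.093, -0.075,  0.065, -0.034, -0.054,  0.069]), 'effort': array([ 0.0000e+00, -4.9128e+01, -4.0400e-01, -3.1252e+01, -6.4000e-02,
        4.4000e-02,  0.0000e+00]), 'tool_pos': array([0.221, 0.611, 0.221]), 'tool_rot': array([-1.79890e+02,  5.00000e-03,  1.60076e+02]), 'force': array([-0.259,  1.194, -0.053]), 'wrist_torque': array([-0.033,  0.039,  0.022]), 'grasp_force': np.float64(0.0), 'grip_width': np.float64(0.087)}
top [ 0.36005058 -0.00207811  1.10232641] [-174.249   -0.806  -89.976] 527.8225013385756 319.26748508936595 235.84640969698165
side [-0.01185504 -0.56122406  1.01388509] [-141.507    0.948  -42.353] 616.9051458369986 306.7486535533095 244.33441453701508
```

View pics/top0.png

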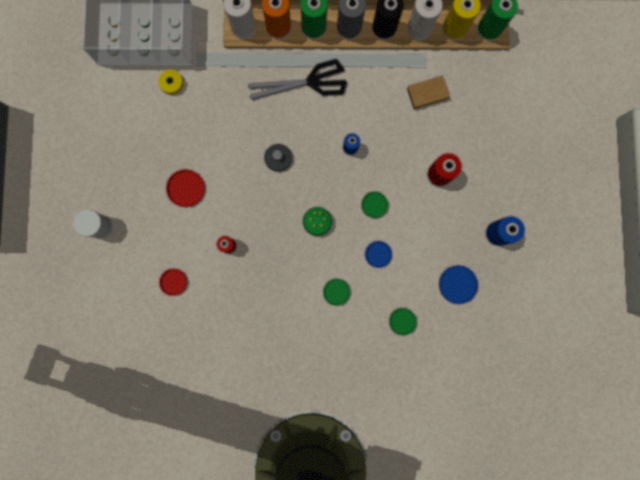

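View pics/side0.png

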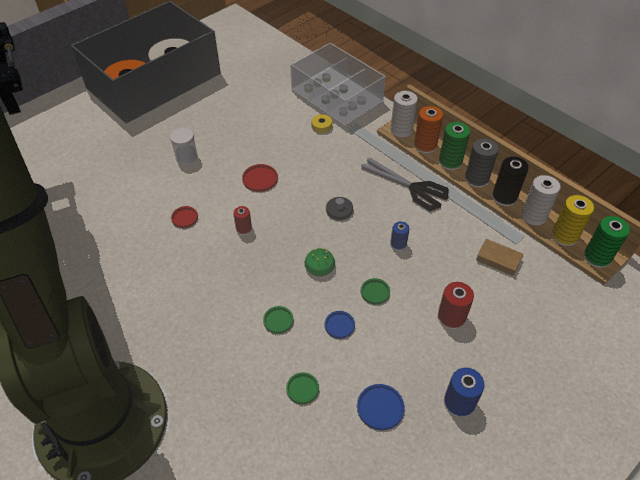

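The top view shows the red holders at (186,188) large and (173,281) small, and the blue ones at (459,284) large and (378,253) small. The spools are at (447,168) large red, (227,244) small red, (508,230) large blue and (352,143) small blue. The jar is at (92,223). The side view shows the same things standing upright.

```bash
cat >> h.py <<'E'
from scipy.spatial.transform import Rotation as Ro
def rot(c):
    return Ro.from_euler('xyz',c['rotation'],degrees=True).as_matrix()
def ray(c,uv,z):
    uv=np.atleast_2d(uv).astype(float)
    d=np.c_[(uv[:,0]-c['cx'])/c['fx'],(uv[:,1]-c['cy'])/c['fy'],np.ones(len(uv))]@rot(c).T
    return c['origin']+d*((z-c['origin'][2])/d[:,2])[:,None]
def masks(c):
    h=cv2.cvtColor(c['frame'],cv2.COLOR_RGB2HSV); H,S,V=cv2.split(h)
    return {'red':((H<8)|(H>172))&(S>140)&(V>50),'blue':(H>105)&(H<130)&(S>120)&(V>40)}
def cloud(c):
    v,u=np.mgrid[:480,:640]; D=c['depth']
    return c['origin']+np.stack([(u-c['cx'])/c['fx']*D,(v-c['cy'])/c['fy']*D,D],-1)@rot(c).T
def look(c):
    P=cloud(c)
    for col,m in masks(c).items():
        n,l,s,ce=cv2.connectedComponentsWithStats(m.astype(np.uint8))
        for i in range(1,n):
            if s[i,4]<60: continue
            mm=l==i; z=P[mm][:,2]; hi=np.percentile(z,95)
            if hi<.03:
                ct=max(cv2.findContours(mm.astype(np.uint8),0,1)[0],key=cv2.contourArea)
                w=ray(c,ct[:,0],.008); (x,y),r=cv2.minEnclosingCircle(w[:,:2].astype(np.float32))
                print(col,'holder',ce[i].round(),s[i,4],np.round([x,y,r],4),'centroid',ray(c,ce[i],.006)[0].round(4),round(hi,4))
            else:
                h=.084 if hi>.07 else .060
                k=np.linalg.norm(P[...,:2]-np.median(P[mm][:,:2],0),axis=-1)<.05
                k&=(abs(P[...,2]-h)<.006)
                x,y=np.array(np.nonzero(k))
                w=ray(c,np.c_[y,x],h); (a,b),r=cv2.minEnclosingCircle(w[:,:2].astype(np.float32))
                print(col,'spool',ce[i].round(),s[i,4],np.round([a,b,r],4),'mean',w.mean(0).round(4),'z',round(hi,4))
E
python3 - <<'E'
from h import *
for n in('top','side'):
    c=dict(np.load(f'pics/{n}0.npz')); print(n); look(c)
    P=cloud(c); k=(abs(P[...,2]-.07)<.006)&(np.hypot(P[...,0]-.37,P[...,1]-.45)<.08); print('jar',P[k].mean(0),k.sum())
E
```

```text
top
red spool [444. 169.] 582 [ 0.6031 -0.2707  0.027 ] mean [ 0.603  -0.2707  0.084 ] z 0.0849
red holder [185. 188.] 1105 [0.5705 0.264  0.0401] centroid [0.5713 0.2643 0.006 ] 0.0107
red spool [226. 245.] 175 [0.4505 0.1707 0.0168] mean [0.4505 0.1707 0.06  ] z 0.061
red holder [173. 282.] 567 [0.3749 0.2839 0.0277] centroid [0.3749 0.2845 0.006 ] 0.0107
blue spool [351. 144.] 190 [ 0.6587 -0.083   0.0173] mean [ 0.6594 -0.083   0.06  ] z 0.0613
blue spool [504. 231.] 646 [ 0.4772 -0.3903  0.0274] mean [ 0.4773 -0.391   0.084 ] z 0.0843
blue holder [378. 254.] 513 [ 0.4325 -0.1398  0.0268] centroid [ 0.4327 -0.1399  0.006 ] 0.0109
blue holder [458. 284.] 1111 [ 0.3699 -0.3053  0.0394] centroid [ 0.3698 -0.3058  0.006 ] 0.01
jar [nan nan nan] 0
side
red holder [260. 177.] 615 [0.5698 0.2623 0.0405] centroid [0.5691 0.2608 0.006 ] 0.0086
red holder [184. 217.] 341 [0.3735 0.2831 0.0284] centroid [0.3732 0.2816 0.006 ] 0.0092
red spool [241. 212.] 93 [0.4451 0.1651 0.0183] mean [0.4459 0.1668 0.06  ] z 0.0587
red spool [459. 294.] 421 [ 0.5976 -0.2742  0.0271] mean [ 0.5986 -0.2746  0.084 ] z 0.0825
blue spool [401. 228.] 103 [ 0.6543 -0.089   0.0179] mean [ 0.6545 -0.0867  0.06  ] z 0.0586
blue holder [340. 324.] 538 [ 0.4315 -0.1418  0.0284] centroid [ 0.4309 -0.1431  0.006 ] 0.0093
blue spool [467. 383.] 586 [ 0.4723 -0.3946  0.0272] mean [ 0.4731 -0.3952  0.084 ] z 0.0823
blue holder [381. 407.] 1557 [ 0.3684 -0.3073  0.0406] centroid [ 0.3678 -0.3089  0.006 ] 0.0086
jar [nan nan nan] 0<stdin>:4: RuntimeWarning: Mean of empty slice.
  ret = um.true_divide(
```

{"api": "servo_tool", "payload": {
  "series": [
    [[-0.608,-0.564,0,0,0,0.3893,1],[-0.608,-0.564,0,0,0,0.3893,1],[-0.608,-0.564,0,0,0,0.3893,1],[-0.608,-0.564,0,0,0,0.3893,1],[-0.608,-0.564,0,0,0,0.3893,1],[-0.608,-0.564,0,0,0,0.3893,1],[-0.608,-0.564,0,0,0,0.3893,1],[-0.608,-0.564,0,0,0,0.3893,1],[-0.608,-0.564,0,0,0,0.3893,1],[-0.608,-0.564,0,0,0,0.3893,1],[-0.608,-0.564,0,0,0,0.3893,1],[-0.608,-0.564,0,0,0,0.3893,1]]
  ],
  "grip_force": 15
}}

```text
time_s: 1.1
tool_pos: [0.3352, 0.3897, 0.2223]
tool_rot: [-180.0, 0.0, 90.2]
force: [-0.6, -0.4, -0.2]
grip_width: 0.0873
grasp_force: 0.0
```

{"api": "servo_tool", "payload": {
  "series": [
    [[-0.737,0.376,0.1,0,0,0,1],[-0.737,0.376,0.1,0,0,0,1],[-0.737,0.376,0.1,0,0,0,1],[-0.737,0.376,0.1,0,0,0,1],[-0.737,0.376,0.1,0,0,0,1],[-0.737,0.376,0.1,0,0,0,1],[-0.737,0.376,0.1,0,0,0,1],[-0.737,0.376,0.1,0,0,0,1],[-0.737,0.376,0.1,0,0,0,1]]
  ]
}}

```text
time_s: 1.85
tool_pos: [0.4479, 0.1693, 0.1925]
tool_rot: [-180.0, -0.0, 90.1]
force: [-0.3, 0.9, 0.5]
grip_width: 0.0869
grasp_force: 0.0
```

```bash
cat >> h.py <<'E'
def wcam(f):
    o=get_obs(); c=eyes.read_camera('wrist'); T=np.eye(4); T[:3,:3]=Ro.from_euler('xyz',o['tool_rot'],degrees=True).as_matrix(); T[:3,3]=o['tool_pos']
    M=T@c['mount']; c['origin']=M[:3,3]; c['rotation']=Ro.from_matrix(M[:3,:3]).as_euler('xyz',degrees=True)
    cv2.imwrite(f'pics/{f}.png',c['frame'][:,:,::-1]); print(o['time_s'],o['tool_pos'].round(4),o['tool_rot'].round(2)); return c
E
python3 - <<'E'
from h import *
c=wcam('w1'); look(c)
E
```

```text
1.85 [0.4479 0.1693 0.1925] [-1.7997e+02 -3.0000e-02  9.0090e+01]
red holder [231.  62.] 4221 [0.3751 0.2847 0.0286] centroid [0.3748 0.2857 0.006 ] 0.01
red holder [475.  88.] 8188 [0.5715 0.2647 0.0408] centroid [0.572  0.2661 0.006 ] 0.0095
red spool [325. 212.] 1061 [0.4506 0.1733 0.0169] mean [0.4506 0.1735 0.06  ] z 0.0586
```

View pics/w1.png

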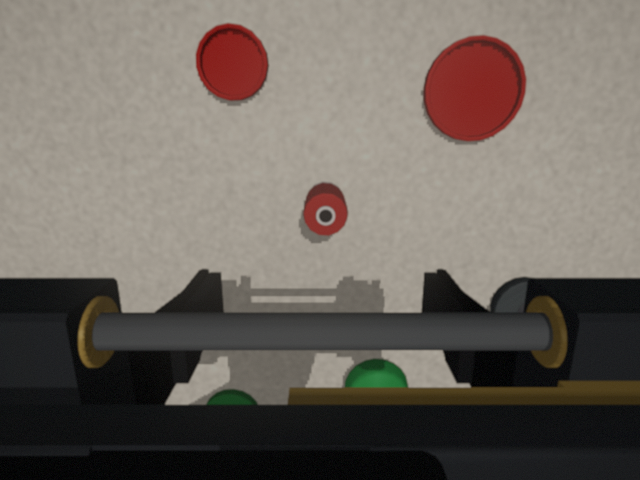

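The wrist view shows the small red spool between the finger lines at (325,215), with the red holders at (231,62) and (475,88). The wrist and top cameras agree to about 2 mm.

{"api": "servo_tool", "payload": {
  "series": [
    [[0.008,0.007,0.1,0,0,0,1],[0.008,0.007,0.22,0,0,0,1],[0.008,0.007,0.34,0,0,0,1],[0.008,0.007,0.44,0,0,0,1],[0.008,0.007,0.52,0,0,0,1],[0.008,0.007,0.57,0,0,0,1],[0.008,0.007,0.57,0,0,0,1],[0.008,0.007,0.57,0,0,0,0.2],[0.008,0.007,0.57,0,0,0,0.2],[0.008,0.007,0.57,0,0,0,0.2],[0.008,0.007,0.57,0,0,0,0.2],[0.008,0.007,0.57,0,0,0,0.2]]
  ],
  "grip_force": 15
}}

```text
time_s: 2.9
tool_pos: [0.451, 0.1717, 0.0226]
tool_rot: [179.9, -0.1, 90.0]
force: [-0.8, 0.6, -0.3]
grip_width: 0.0613
grasp_force: 0.0
```

{"api": "servo_tool", "payload": {
  "series": [
    [[0,0,0,0,0,0,0.1],[0,0,0,0,0,0,0.1],[0,0,0,0,0,0,0.1],[0,0,0,0,0,0,0.1],[0,0,0,0,0,0,0.1],[0,0,0,0,0,0,0.1],[0,0,0,0,0,0,0.1],[0,0,0,0,0,0,0.1],[0,0,0,0,0,0,0.1],[0,0,0,0,0,0,0.1]]
  ]
}}

```text
time_s: 3.73
tool_pos: [0.4503, 0.1711, 0.0216]
tool_rot: [180.0, -0.0, 90.0]
force: [0.3, -0.7, 1.8]
grip_width: 0.0332
grasp_force: 15.0
```

{"api": "servo_tool", "payload": {
  "series": [
    [[0,0,-0.1,0,0,0,0.1],[0,0,-0.15,0,0,0,0.1],[0.09,-0.06,-0.15,0,0,0,0.1],[0.18,-0.12,-0.15,0,0,0,0.1],[0.27,-0.18,-0.15,0,0,0,0.1],[0.34,-0.23,-0.15,0,0,0,0.1],[0.378,-0.252,-0.15,0,0,0,0.1],[0.378,-0.252,-0.15,0,0,0,0.1],[0.378,-0.252,-0.08,0,0,0,0.1],[0.378,-0.252,-0.03,0,0,0,0.1],[0.378,-0.252,-0.012,0,0,0,0.1],[0.378,-0.252,-0.012,0,0,0,0.1]]
  ]
}}

```text
time_s: 4.73
tool_pos: [0.3747, 0.2831, 0.0243]
tool_rot: [-179.9, 0.1, 89.9]
force: [0.1, 0.4, -1.2]
grip_width: 0.0337
grasp_force: 15.0
```

{"api": "servo_tool", "payload": {
  "series": [
    [[0,0,0,0,0,0,0.7],[0,0,0,0,0,0,0.7],[0,0,0,0,0,0,0.7],[0,0,0,0,0,0,0.7],[0,0,0,0,0,0,0.7],[0,0,0,0,0,0,1],[0,0,-0.03,0,0,0,1],[0,0,-0.1,0,0,0,1],[0,0,-0.2,0,0,0,1],[0,0,-0.32,0,0,0,1],[0,0,-0.44,0,0,0,1],[0,0,-0.55,0,0,0,1]]
  ]
}}

```text
time_s: 5.73
tool_pos: [0.3748, 0.2844, 0.1931]
tool_rot: [179.9, -0.1, 90.0]
force: [0.8, 0.7, -0.1]
grip_width: 0.0863
grasp_force: 0.0
```

Run:
```python
from h import *
print(get_obs()['tool_pos'])
c=snap('top','top1'); look(c)
```

```text
[0.37476948 0.28444199 0.19307332]
red spool [444. 170.] 602 [ 0.6027 -0.2706  0.0272] mean [ 0.6027 -0.2708  0.084 ] z 0.0849
red holder [185. 188.] 1105 [0.5706 0.2641 0.0401] centroid [0.5713 0.2642 0.006 ] 0.0106
red spool [173. 282.] 499 [0.3751 0.2825 0.0175] mean [0.3754 0.2824 0.06  ] z 0.0626
blue spool [351. 144.] 189 [ 0.6586 -0.083   0.0173] mean [ 0.6591 -0.0828  0.06  ] z 0.0605
blue spool [504. 231.] 642 [ 0.4771 -0.3904  0.0273] mean [ 0.4771 -0.3909  0.084 ] z 0.0842
blue holder [378. 254.] 510 [ 0.4326 -0.1396  0.0266] centroid [ 0.4327 -0.1399  0.006 ] 0.0104
blue holder [458. 284.] 1110 [ 0.3702 -0.3052  0.0395] centroid [ 0.3699 -0.3057  0.006 ] 0.0104
```

{"api": "servo_tool", "payload": {
  "series": [
    [[-0.9,0.7,0,0,0,0,1],[-0.9,0.7,0,0,0,0,1],[-0.9,0.7,0,0,0,0,1],[-0.9,0.7,0,0,0,0,1],[-0.9,0.7,0,0,0,0,1],[-0.9,0.7,0,0,0,0,1],[-0.9,0.7,0,0,0,0,1],[-0.9,0.7,0,0,0,0,1],[-0.9,0.7,0,0,0,0,1],[-0.9,0.7,0,0,0,0,1],[-0.9,0.7,0,0,0,0,1]]
  ]
}}

```text
time_s: 6.7
tool_pos: [0.5844, 0.0146, 0.1901]
tool_rot: [-180.0, -0.0, 89.9]
force: [0.1, 1.1, -0.1]
grip_width: 0.0871
grasp_force: 0.0
```

{"api": "servo_tool", "payload": {
  "series": [
    [[-0.325,0.247,0,0,0,0,1],[-0.325,0.247,0,0,0,0,1],[-0.325,0.247,0,0,0,0,1],[-0.325,0.247,0,0,0,0,1],[-0.325,0.247,0.1,0,0,0,1],[-0.325,0.247,0.1,0,0,0,1]]
  ]
}}

```text
time_s: 7.2
tool_pos: [0.6558, -0.0803, 0.1555]
tool_rot: [-179.6, -0.1, 90.1]
force: [-1.2, 1.2, -2.1]
grip_width: 0.0871
grasp_force: 0.0
```

Run:
```python
from h import *
c=wcam('w2'); look(c)
```

```text
7.2 [ 0.6558 -0.0803  0.1555] [-1.7955e+02 -1.1000e-01  9.0090e+01]
red holder [265. 399.] 339 [ 0.603  -0.2546  0.0197] centroid [ 0.6035 -0.2532  0.006 ] 0.0204
blue spool [329. 233.] 1288 [ 0.6608 -0.081   0.0169] mean [ 0.6608 -0.0809  0.06  ] z 0.0586
blue holder [ 54. 266.] 1565 [ 0.4342 -0.1338  0.0291] centroid [ 0.4336 -0.1256  0.006 ] 0.0111
```

{"api": "servo_tool", "payload": {
  "series": [
    [[0.003,0.003,0.1,0,0,0,1],[0.003,0.003,0.22,0,0,0,1],[0.003,0.003,0.34,0,0,0,1],[0.003,0.003,0.42,0,0,0,1],[0.003,0.003,0.47,0,0,0,1],[0.003,0.003,0.47,0,0,0,0.6],[0.003,0.003,0.47,0,0,0,0.1],[0.003,0.003,0.47,0,0,0,0.1],[0.003,0.003,0.47,0,0,0,0.1],[0.003,0.003,0.47,0,0,0,0.1],[0.003,0.003,0.47,0,0,0,0.1],[0.003,0.003,0.47,0,0,0,0.1]]
  ]
}}

```text
time_s: 8.25
tool_pos: [0.6602, -0.0821, 0.02]
tool_rot: [179.9, -0.0, 90.0]
force: [0.1, 0.1, -0.6]
grip_width: 0.0484
grasp_force: 0.0
```

{"api": "servo_tool", "payload": {
  "series": [
    [[0,0,0,0,0,0,0.1],[0,0,0,0,0,0,0.1],[0,0,0,0,0,0,0.1],[0,0,0,0,0,0,0.1],[0,0,0,0,0,0,0.1],[0,0,0,0,0,0,0.1],[0,0,0,0,0,0,0.1],[0,0,0,0,0,0,0.1]]
  ]
}}

```text
time_s: 8.92
tool_pos: [0.6597, -0.082, 0.0193]
tool_rot: [180.0, -0.0, 90.0]
force: [-0.3, -0.4, 1.3]
grip_width: 0.0336
grasp_force: 15.0
```

{"api": "servo_tool", "payload": {
  "series": [
    [[0,0,-0.1,0,0,0,0.1],[0,0,-0.22,0,0,0,0.1],[-0.02,-0.08,-0.22,0,0,0,0.1],[-0.05,-0.2,-0.22,0,0,0,0.1],[-0.08,-0.32,-0.22,0,0,0,0.1],[-0.11,-0.44,-0.22,0,0,0,0.1],[-0.14,-0.56,-0.22,0,0,0,0.1],[-0.17,-0.67,-0.22,0,0,0,0.1],[-0.185,-0.73,-0.22,0,0,0,0.1],[-0.193,-0.757,-0.22,0,0,0,0.1],[-0.193,-0.757,-0.22,0,0,0,0.1]]
  ]
}}

```text
time_s: 9.83
tool_pos: [0.4314, -0.1402, 0.0851]
tool_rot: [180.0, -0.1, 89.9]
force: [0.0, 0.1, -0.2]
grip_width: 0.0334
grasp_force: 15.0
```

{"api": "servo_tool", "payload": {
  "series": [
    [[0,0,0.1,0,0,0,0.1],[0,0,0.17,0,0,0,0.1],[0,0,0.2,0,0,0,0.1],[0,0,0.208,0,0,0,0.1],[0,0,0.208,0,0,0,0.1]]
  ]
}}

```text
time_s: 10.25
tool_pos: [0.4334, -0.1398, 0.0227]
tool_rot: [-179.9, 0.1, 90.0]
force: [0.1, -0.4, -0.9]
grip_width: 0.0336
grasp_force: 15.0
```

{"api": "servo_tool", "payload": {
  "series": [
    [[0,0,0,0,0,0,0.7],[0,0,0,0,0,0,0.7],[0,0,0,0,0,0,0.7],[0,0,0,0,0,0,0.7],[0,0,0,0,0,0,0.7],[0,0,0,0,0,0,1],[0,0,-0.03,0,0,0,1],[0,0,-0.1,0,0,0,1],[0,0,-0.2,0,0,0,1],[0,0,-0.32,0,0,0,1],[0,0,-0.44,0,0,0,1],[0,0,-0.55,0,0,0,1]]
  ]
}}

```text
time_s: 11.25
tool_pos: [0.4324, -0.1404, 0.1905]
tool_rot: [179.9, -0.0, 89.9]
force: [0.8, 0.5, 0.4]
grip_width: 0.0863
grasp_force: 0.0
```

Run:
```python
from h import *
print(get_obs()['tool_pos'])
c=snap('side','side1'); look(c)
```

```text
[ 0.43241674 -0.14040539  0.19054722]
red holder [260. 177.] 632 [0.5698 0.2623 0.0405] centroid [0.5698 0.2611 0.006 ] 0.0083
red spool [180. 201.] 87 [0.3715 0.2788 0.0189] mean [0.3717 0.2791 0.06  ] z 0.0617
red spool [458. 294.] 413 [ 0.5975 -0.2738  0.0275] mean [ 0.5978 -0.275   0.084 ] z 0.0822
blue spool [341. 310.] 142 [ 0.4304 -0.1445  0.0179] mean [ 0.4305 -0.144   0.06  ] z 0.0615
blue holder [330. 327.] 102 [ 0.4209 -0.1366  0.0249] centroid [ 0.4139 -0.1336  0.006 ] 0.0111
blue spool [467. 383.] 583 [ 0.4724 -0.3947  0.0269] mean [ 0.4724 -0.3951  0.084 ] z 0.0823
blue holder [381. 408.] 1483 [ 0.3671 -0.3072  0.0411] centroid [ 0.3666 -0.3099  0.006 ] 0.0085
```

View pics/side1.png

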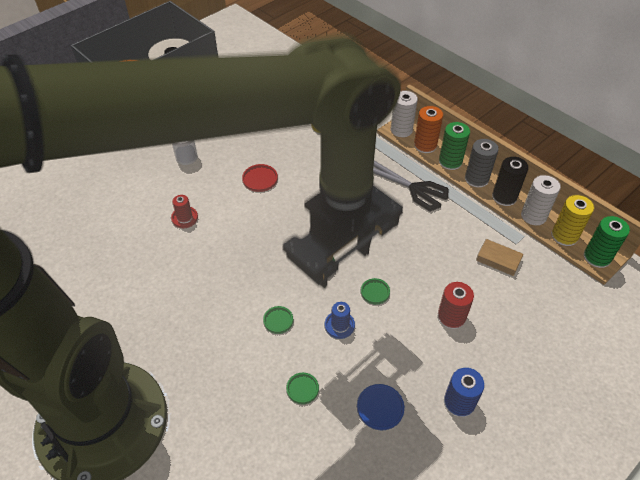

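The side view shows the small red spool standing in its holder at (181,212) and the small blue one in its holder at (340,318).

{"api": "servo_tool", "payload": {
  "series": [
    [[-0.833,0.147,0,0,0,0,1],[-0.833,0.147,0,0,0,0,1],[-0.833,0.147,0,0,0,0,1],[-0.833,0.147,0,0,0,0,1],[-0.833,0.147,0,0,0,0,1],[-0.833,0.147,0,0,0,0,1],[-0.833,0.147,0,0,0,0,1],[-0.833,0.147,0,0,0,0,1],[-0.833,0.147,0,0,0,0,1],[-0.833,0.147,0,0,0,0,1]]
  ]
}}

```text
time_s: 12.13
tool_pos: [0.4772, -0.388, 0.1879]
tool_rot: [180.0, -0.1, 90.1]
force: [-0.4, 0.9, -0.2]
grip_width: 0.0867
grasp_force: 0.0
```

Run:
```python
from h import *
c=wcam('w3'); look(c); print(get_obs()['qpos'].round(1))
```

```text
12.1333 [ 0.4772 -0.388   0.1879] [ 1.7995e+02 -1.0000e-01  9.0100e+01]
red spool [516.  50.] 6233 [ 0.6015 -0.2725  0.0271] mean [ 0.6017 -0.272   0.084 ] z 0.0823
blue holder [190. 104.] 8129 [ 0.3706 -0.3058  0.0405] centroid [ 0.37   -0.3045  0.006 ] 0.0099
blue spool [322. 231.] 3333 [ 0.4779 -0.3908  0.0267] mean [ 0.4779 -0.3904  0.084 ] z 0.0826
[ -5.   20.7  52.4  92.7 -17.   75.   50.2]
```

{"api": "servo_tool", "payload": {
  "series": [
    [[-0.005,0.002,0.1,0,0,0,1],[-0.005,0.002,0.2,0,0,0,1],[-0.005,0.002,0.3,0,0,0,1],[-0.005,0.002,0.4,0,0,0,1],[-0.005,0.002,0.47,0,0,0,1],[-0.005,0.002,0.5,0,0,0,1],[-0.005,0.002,0.5,0,0,0,0.8],[-0.005,0.002,0.5,0,0,0,0.4],[-0.005,0.002,0.5,0,0,0,0.4],[-0.005,0.002,0.5,0,0,0,0.4],[-0.005,0.002,0.5,0,0,0,0.4],[-0.005,0.002,0.5,0,0,0,0.4]]
  ],
  "grip_force": 25
}}

```text
time_s: 13.18
tool_pos: [0.4778, -0.3917, 0.0388]
tool_rot: [179.9, 0.0, 90.0]
force: [-0.5, -0.8, -0.4]
grip_width: 0.0546
grasp_force: 0.0
```

{"api": "servo_tool", "payload": {
  "series": [
    [[0,0,0,0,0,0,0.4],[0,0,0,0,0,0,0.4],[0,0,0,0,0,0,0.4],[0,0,0,0,0,0,0.4],[0,0,0,0,0,0,0.4],[0,0,0,0,0,0,0.4],[0,0,0,0,0,0,0.4],[0,0,0,0,0,0,0.4]]
  ]
}}

```text
time_s: 13.85
tool_pos: [0.4778, -0.3917, 0.0387]
tool_rot: [179.9, 0.0, 90.0]
force: [-0.8, 1.1, 5.5]
grip_width: 0.0535
grasp_force: 25.0
```

{"api": "servo_tool", "payload": {
  "series": [
    [[0,0,-0.1,0,0,0,0.4],[0,0,-0.15,0,0,0,0.4],[0.05,-0.07,-0.15,0,0,0,0.4],[0.12,-0.15,-0.15,0,0,0,0.4],[0.19,-0.24,-0.15,0,0,0,0.4],[0.25,-0.32,-0.15,0,0,0,0.4],[0.283,-0.359,-0.15,0,0,0,0.4],[0.283,-0.359,-0.15,0,0,0,0.4],[0.283,-0.359,-0.08,0,0,0,0.4],[0.283,-0.359,-0.03,0,0,0,0.4],[0.283,-0.359,-0.012,0,0,0,0.4],[0.283,-0.359,-0.012,0,0,0,0.4]]
  ]
}}

```text
time_s: 14.85
tool_pos: [0.3698, -0.307, 0.0412]
tool_rot: [-180.0, 0.0, 90.0]
force: [-1.1, 1.1, -0.3]
grip_width: 0.0536
grasp_force: 25.0
```

{"api": "servo_tool", "payload": {
  "series": [
    [[0,0,0,0,0,0,1],[0,0,0,0,0,0,1],[0,0,0,0,0,0,1],[0,0,0,0,0,0,1],[0,0,0,0,0,0,1],[0,0,0,0,0,0,1],[0,0,-0.03,0,0,0,1],[0,0,-0.1,0,0,0,1],[0,0,-0.2,0,0,0,1],[0,0,-0.32,0,0,0,1],[0,0,-0.44,0,0,0,1],[0,0,-0.5,0,0,0,1]]
  ]
}}

```text
time_s: 15.85
tool_pos: [0.3707, -0.3081, 0.1959]
tool_rot: [179.7, 0.1, 89.9]
force: [-0.1, -0.9, -0.0]
grip_width: 0.0873
grasp_force: 0.0
```

Run:
```python
from h import *
print(get_obs()['tool_pos'],get_obs()['qpos'].round(1))
c=snap('top','top2'); look(c)
```

```text
[ 0.37073217 -0.30808994  0.19594301] [-20.9  -5.5  55.5 110.2   4.6  72.7  33. ]
red spool [444. 170.] 603 [ 0.6027 -0.2706  0.0272] mean [ 0.603  -0.2708  0.084 ] z 0.0848
red holder [185. 188.] 1105 [0.5715 0.2636 0.04  ] centroid [0.5713 0.2642 0.006 ] 0.0102
red spool [173. 282.] 489 [0.3751 0.2825 0.0175] mean [0.3753 0.2825 0.06  ] z 0.0622
blue spool [377. 254.] 450 [ 0.4338 -0.1406  0.0173] mean [ 0.4338 -0.1407  0.06  ] z 0.0628
blue spool [459. 284.] 1094 [ 0.3702 -0.3073  0.0275] mean [ 0.3702 -0.3072  0.084 ] z 0.087
```

{"api": "servo_tool", "payload": {
  "series": [
    [[0.12,0.773,0,0,0,0,1],[0.12,0.773,0,0,0,0,1],[0.12,0.773,0,0,0,0,1],[0.12,0.773,0,0,0,0,1],[0.12,0.773,0,0,0,0,1],[0.12,0.773,0,0,0,0,1],[0.12,0.773,0,0,0,0,1],[0.12,0.773,0,0,0,0,1],[0.12,0.773,0,0,0,0,1],[0.12,0.773,0,0,0,0,1]]
  ]
}}

```text
time_s: 16.73
tool_pos: [0.6, -0.2716, 0.1919]
tool_rot: [180.0, 0.0, 89.9]
force: [0.3, 0.1, -1.2]
grip_width: 0.087
grasp_force: 0.0
```

Run:
```python
from h import *
c=wcam('w4'); look(c); print(get_obs()['qpos'].round(1))
```

```text
16.7333 [ 0.6    -0.2716  0.1919] [179.99   0.    89.86]
red spool [327. 221.] 3607 [ 0.6039 -0.2704  0.0268] mean [ 0.6041 -0.27    0.084 ] z 0.0826
blue spool [103.  38.] 5023 [ 0.4362 -0.141   0.0184] mean [ 0.436  -0.1412  0.06  ] z 0.0613
blue spool [ 58. 242.] 6849 [ 0.3848 -0.2967  0.0199] mean [ 0.3845 -0.2961  0.084 ] z 0.085
[-15.7  26.9  51.7  85.8 -21.3  77.6  37.4]
```

{"api": "servo_tool", "payload": {
  "series": [
    [[0.003,0.005,0.1,0,0,0,1],[0.003,0.005,0.2,0,0,0,1],[0.003,0.005,0.3,0,0,0,1],[0.003,0.005,0.4,0,0,0,1],[0.003,0.005,0.48,0,0,0,1],[0.003,0.005,0.51,0,0,0,1],[0.003,0.005,0.51,0,0,0,0.8],[0.003,0.005,0.51,0,0,0,0.4],[0.003,0.005,0.51,0,0,0,0.4],[0.003,0.005,0.51,0,0,0,0.4],[0.003,0.005,0.51,0,0,0,0.4],[0.003,0.005,0.51,0,0,0,0.4]]
  ]
}}

```text
time_s: 17.78
tool_pos: [0.6037, -0.2698, 0.0395]
tool_rot: [179.9, 0.0, 90.0]
force: [-0.5, 0.5, -0.5]
grip_width: 0.0552
grasp_force: 0.0
```

{"api": "servo_tool", "payload": {
  "series": [
    [[0,0,0,0,0,0,0.4],[0,0,0,0,0,0,0.4],[0,0,0,0,0,0,0.4],[0,0,0,0,0,0,0.4],[0,0,0,0,0,0,0.4],[0,0,0,0,0,0,0.4],[0,0,0,0,0,0,0.4],[0,0,0,0,0,0,0.4]]
  ]
}}

```text
time_s: 18.45
tool_pos: [0.6037, -0.2697, 0.0394]
tool_rot: [179.9, 0.0, 90.0]
force: [0.2, 0.8, 5.9]
grip_width: 0.0534
grasp_force: 25.0
```

{"api": "servo_tool", "payload": {
  "series": [
    [[0,0,-0.1,0,0,0,0.4],[0,0,-0.2,0,0,0,0.4],[0,0,-0.3,0,0,0,0.4],[0.08,0,-0.3,0,0,0,0.4],[0.2,-0.02,-0.3,0,0,0,0.4],[0.32,-0.03,-0.3,0,0,0,0.4],[0.44,-0.04,-0.3,0,0,0,0.4],[0.56,-0.05,-0.3,0,0,0,0.4],[0.68,-0.05,-0.3,0,0,0,0.4],[0.8,-0.05,-0.3,0,0,0,0.4],[0.9,-0.054,-0.3,0,0,0,0.4]]
  ]
}}

```text
time_s: 19.37
tool_pos: [0.5862, 0.0038, 0.1279]
tool_rot: [-180.0, -0.1, 90.1]
force: [-0.0, 0.9, -1.6]
grip_width: 0.0535
grasp_force: 25.0
```

{"api": "servo_tool", "payload": {
  "series": [
    [[0.1,-0.01,0,0,0,0,0.4],[0.22,-0.02,0,0,0,0,0.4],[0.34,-0.03,0,0,0,0,0.4],[0.46,-0.04,0,0,0,0,0.4],[0.58,-0.05,0,0,0,0,0.4],[0.7,-0.054,0,0,0,0,0.4],[0.8,-0.054,0,0,0,0,0.4],[0.86,-0.054,0,0,0,0,0.4],[0.88,-0.054,0,0,0,0,0.4],[0.88,-0.054,0,0,0,0,0.4],[0.88,-0.054,0,0,0,0,0.4]]
  ]
}}

```text
time_s: 20.28
tool_pos: [0.571, 0.2618, 0.1282]
tool_rot: [-180.0, 0.1, 89.9]
force: [0.3, -1.2, -0.3]
grip_width: 0.0536
grasp_force: 25.0
```

{"api": "servo_tool", "payload": {
  "series": [
    [[0,0,0.1,0,0,0,0.4],[0,0,0.18,0,0,0,0.4],[0,0,0.25,0,0,0,0.4],[0,0,0.28,0,0,0,0.4],[0,0,0.288,0,0,0,0.4],[0,0,0.288,0,0,0,0.4]]
  ]
}}

```text
time_s: 20.78
tool_pos: [0.5713, 0.2618, 0.0423]
tool_rot: [180.0, 0.1, 89.8]
force: [0.4, 0.7, -0.3]
grip_width: 0.0534
grasp_force: 25.0
```

{"api": "servo_tool", "payload": {
  "series": [
    [[0,0,0,0,0,0,1],[0,0,0,0,0,0,1],[0,0,0,0,0,0,1],[0,0,0,0,0,0,1],[0,0,0,0,0,0,1],[0,0,0,0,0,0,1],[0,0,-0.03,0,0,0,1],[0,0,-0.1,0,0,0,1],[0,0,-0.2,0,0,0,1],[0,0,-0.32,0,0,0,1],[0,0,-0.44,0,0,0,1],[0,0,-0.5,0,0,0,1]]
  ]
}}

```text
time_s: 21.78
tool_pos: [0.5726, 0.2647, 0.1975]
tool_rot: [179.7, -0.2, 90.0]
force: [1.1, 1.1, 0.3]
grip_width: 0.0869
grasp_force: 0.0
```

Run:
```python
from h import *
print(get_obs()['tool_pos'])
c=snap('top','top3'); look(c); c=snap('side','side3')
```

```text
[0.57257019 0.26469424 0.1975117 ]
red spool [185. 188.] 1036 [0.5717 0.2581 0.0279] mean [0.5713 0.2584 0.084 ] z 0.0871
red spool [173. 282.] 504 [0.3752 0.2825 0.0175] mean [0.3755 0.2826 0.06  ] z 0.0621
blue spool [377. 254.] 448 [ 0.4341 -0.1407  0.0171] mean [ 0.4342 -0.1409  0.06  ] z 0.0632
blue spool [459. 284.] 1091 [ 0.3692 -0.3072  0.0278] mean [ 0.3702 -0.3072  0.084 ] z 0.0869
```

View pics/side3.png

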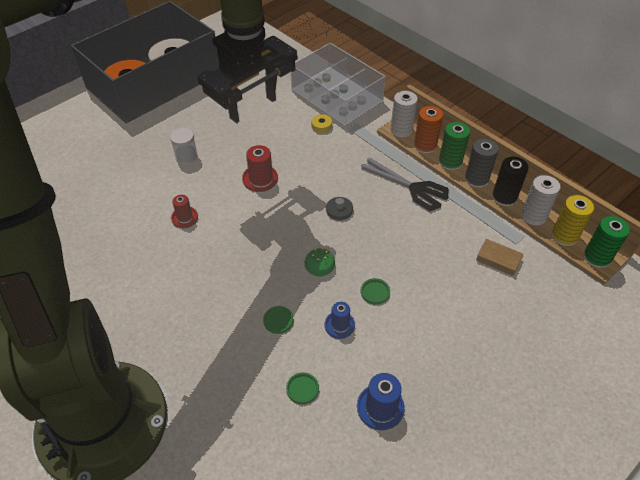

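View pics/top3.png

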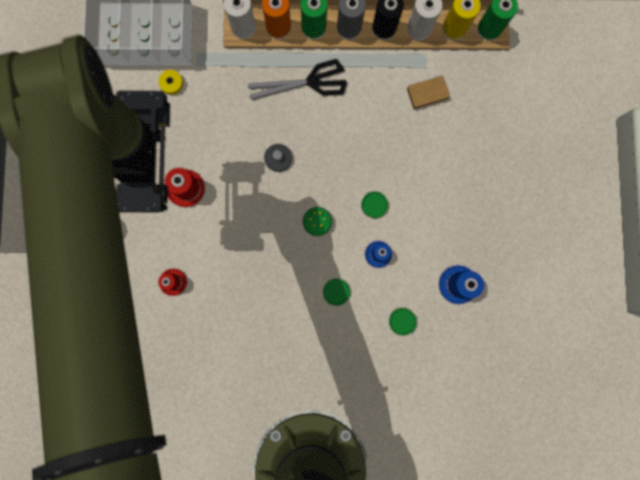

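The side view shows all four spools standing in their holders: large red (260,172), small red (183,212), small blue (340,320) and large blue (382,400). The jar at (184,146) has not moved. The top view agrees, but the gripper partly covers the large red spool, so I'll recheck that one.

Run:
```python
from h import *
c=wcam('w5'); look(c)
c=dict(np.load('pics/side3.npz')); print('side'); look(c)
# core ring centres in the top view (bright, unsaturated pixels on top)
c=dict(np.load('pics/top3.npz')); f=c['frame'].astype(int)
for n,(u,v),h in (('LR',(178,180),.087),('LB',(471,285),.087)):
    k=np.zeros((480,640),bool); k[v-9:v+10,u-9:u+10]=1
    k&=(f.max(2)-f.min(2)<60)&(f.min(2)>90); a,b=np.nonzero(k); print(n,k.sum(),ray(c,np.c_[b,a],h).mean(0).round(4))
```

```text
21.8833 [0.5732 0.2651 0.1973] [179.59  -0.26  89.99]
red spool [ 85. 184.] 3962 [0.3775 0.2845 0.0186] mean [0.3775 0.2849 0.06  ] z 0.0614
red spool [318. 209.] 6419 [0.5719 0.2612 0.0272] mean [0.5719 0.2615 0.084 ] z 0.0854
side
red spool [258. 154.] 221 [0.5667 0.2548 0.0292] mean [0.5669 0.2552 0.084 ] z 0.0859
red holder [247. 181.] 85 [0.5465 0.2661 0.0258] centroid [0.541  0.2717 0.006 ] 0.011
red spool [180. 201.] 86 [0.3709 0.2797 0.0182] mean [0.3715 0.2794 0.06  ] z 0.0623
blue spool [340. 310.] 144 [ 0.43   -0.1447  0.0183] mean [ 0.4299 -0.144   0.06  ] z 0.0615
blue holder [330. 326.] 110 [ 0.4209 -0.1366  0.0249] centroid [ 0.4142 -0.1334  0.006 ] 0.0112
blue spool [380. 396.] 925 [ 0.3664 -0.3105  0.0276] mean [ 0.3661 -0.3105  0.084 ] z 0.085
LR 90 [0.5707 0.26   0.087 ]
LB 89 [ 0.3697 -0.3076  0.087 ]
```

View pics/w5.png

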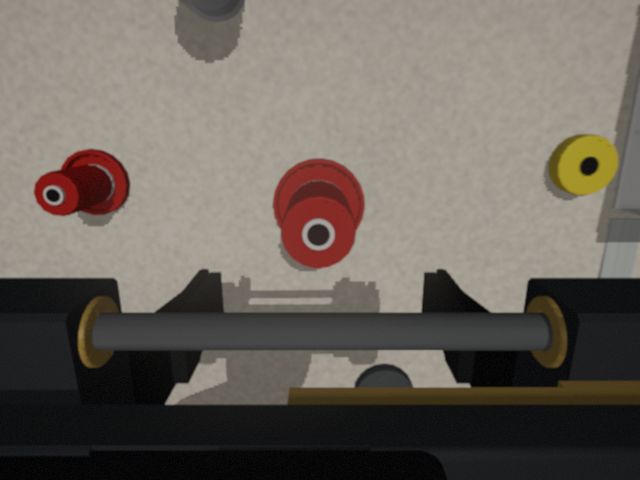

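The wrist view shows the large red spool at (318,234) upright inside its holder's rim. It is about 4 mm off centre, which is within the 13 mm allowed. Its top is at the right height, so it sits flat.

```bash
python3 -c "
from h import *
print(env.sign_off())"
```

```text
the job is handed in; nothing more can be done
None
```

All four spools stand upright in their own holders, at most about 4 mm off centre by the cameras, the jar looks unmoved, and the job was handed in at about 22 s; no verdict came back.

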